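# Back the cassette carousel up one notch

## Robot

A 6-joint arm with a two-finger parallel gripper is mounted at the origin on the work surface. World frame = base frame: x ahead of the robot, y to its left, z up, the work surface at z = 0. Lengths are in m, angles in degrees, forces in N, time in s.
With the tool pointing down it reaches from about 0.25 to 0.725 m from the base axis. Payload 9.7 kg.
Tool frame: the origin (TCP) lies at the very end of the fingers, on their centre line; the grasp point (between the pads) lies 19 mm behind it; y points along the fingers, x is the direction in which the jaws open and shut, and the axes are right-handed (so a half turn about y gives the same grasp; the last joint's range is limited). The gripper opens to 85 mm and grips with 20 to 120 N. Pads are 22 mm wide; open, the fingers measure 114 mm over their backs; the gripper's body (76 mm by 85 mm) begins 54 mm behind the grasp point. The pads swing forward as they close: fully open they stand 13 mm farther back than shut.
Start: joints at [67.781, 4.979, 10.078, 95.1, 0, 90], TCP at [0.208, 0.509, 0.231] pointing down, gripper open.
Joint ranges: [-179.16, 179.16], [-48.56, 103.87], [-65.8, 70.77], [-126.05, 130.52], [-82.76, 87.17], [-180, 180]. Speed limits (degrees/s): [127.2, 127.2, 147.25, 180, 180, 180].

## Interface

Orientations are given as [roll, pitch, yaw] about the fixed x, y, z axes, in that order (R = Rz(yaw) Ry(pitch) Rx(roll)).
In Python, from workcell import bot gives the robot as it stands.
- The arm moves only by the shell command python3 -m jog 'ROWS' [FORCE]. ROWS is JSON, a list of rows, each a list of 7 numbers: the closure, from 0 (fully open) to 1 (shut), then the shift along the world's x, y, z in units of 25 mm (1.0 is 25 mm), then the turn, a rotation vector about the world's x, y, z in units of 5 degrees (1.0 is 5 degrees). A call has 1 to 5 rows; each row is the pose to reach, as a shift and turn from the pose commanded when the call began; what a row does not reach only later rows make up. A row lasts 1/10 s, in which the tool goes at most 50 mm and 8.59 degrees, less where a joint would pass 70% of its speed; a pose out of reach is approached as far as the arm can. A call with a gripper value outside its range is refused whole. The fingers move at their own pace and stop on an object; FORCE is the grip in N (left out, the last holds). Time passes only in rows, so rows that repeat a pose let the fingers close. It gives the time, the measured TCP pose, the force and the opening at its end, in the units of the state.
- bot.get_obs(): the state, without advancing time (a new reading comes with each control period).
- bot.camera(name): name is "scene" or "top"; returns (picture, depth): 384x512x3 uint8, red, green, blue; 384x512 float32, m along the optical axis (not along the pixel's ray), 0 where there is no reading.
- bot.camera_model(name): a dict with "fx", "fy", "cx", "cy" (pixels), "k1" (the pictures are not rectified: a ray, as slopes to the right and down, at radius r is drawn at 1 + k1 r^2 times it, then the intrinsics apply), "rvec" (rotation vector, rad) and "tvec" (3), from world to camera coordinates, as OpenCV has them. Camera axes: x right, y down, z forward; pixel columns grow to the right and rows downward; lengths in m; the calibration is good to about 2 mm. A picture is of the moment at which its call begins. camera_model takes no time and is no camera call.
- bot.job_done(): hands the job in, once; it reports no verdict.
Trained networks look in the newest picture that a camera, given by its name, has taken for a name from the list of things; names that differ only in an ending like _2 or _b are one class to them, and where a whole thing is asked for, a point or a joint stands for the part that bears it (a point fixed in the world has none). Each returns a list of dicts, best first, with "conf" (0 to 1); they miss things now and then, are a little off and sometimes report something else, mostly with a low value. They report only what shows in the picture. A call takes as long as a camera call.
- bot.regions_of(camera, label): "pixels" (384x512 bool, what is visible of it) and "point" ([row, column] in pixels, amid what is visible of it).
The state is a dict: "time": time; "q": joint angles; "qd": joint speeds; "joint_efforts": joint torques, N m; "ee_pos": TCP position; "tcp_rot": TCP orientation; "wrist_force": force on the tool from outside, world axes, zero at the start; "torque": the same for the moment, N m; "opening": finger opening in m.
Only numpy, scipy, OpenCV 4.12 (cv2) and the standard library are available. Lean on these libraries where they do the work, as an engineer would, in place of code of your own. Each camera call takes 0.05 s, during which the arm holds its last target. There are 200 camera calls.

## Task

The cassette feeder has run one station too far. Without gripping anything, use a fingertip to push the orange thumb bar outward so that the ratchet pawl lifts and stays up, push the wheel backward (clockwise from above) by one notch using one of its black pegs, so that the blue cassette is back at the red pointer, then tip the pawl down again so that its nose sits fully in the notch. Leave the bottles, cartons and pen where they are.

Things in the scene. Friction and masses are not known exactly. Their poses are not given: they have to be found in the camera images.
- feeder: cassette feeder, fixed to the table: white base plate 250 x 350 mm, 12 mm thick, with carousel wheel, orange pawl and red pointer. Origin: on the table below the wheel's axis; z up. The pawl stands on the +y side of the axis (pivot at 165 mm), the pointer on the -y side. A dropper bottle and a small jar stand loose on the plate, either side of the pawl, near (-95, 175) and (95, 175) mm
- hub (a point): on the wheel's vertical axis, at the height of its upper face (50 mm above the table). The wheel is an aluminium disc of radius 115 mm with ten flat cassettes in its face, one of them blue, and ten dark saw-teeth 12 mm high on its rim (radius 98 to 114 mm). A grey hub cap, radius 40 mm, stands 8 mm above the face
- wheel (a joint): turn of the wheel, rad; grows counter-clockwise seen from above (forward); backward is clockwise (falling value). One notch is 0.628 rad; it starts within 0.05 of 0 and range is -1.5 to 0.9. Light friction (under 2 N at a peg); stays where left. In each notch (0, -0.628, ..) the lowered pawl leaves 0.09 rad of play either way: backward a steep tooth stops it, forward ramps lift the pawl
- pawl (a joint): lift of the pawl, rad: 0 = down, nose fully in the notch; 0.66 = lifted, on its stop. Level pivot 78 mm above the table, 165 mm from the wheel's axis; the nose points at the axis and is clear of the teeth above about 0.2. The weighted bar makes it fall either way: beyond about 0.4 it stays lifted by itself, below about 0.3 it drops. Under 1 N at the bar moves it
- bar (a point): centre of the pawl's orange thumb bar: round, 14 mm thick, 40 mm long, level, along the feeder's x, on a stem 60 mm above the pivot. Pawl down: it leans 19 mm from the pivot towards the wheel, 135 mm above the table. Pushed outward, away from the wheel, it lifts the nose (it ends 19 mm outside the pivot, at the same height); pushed back towards the wheel it lowers the nose
- pointer (a point): tip of the small red pointer on the feeder's base, just outside the rim, opposite the pawl, 55 mm above the table. The blue cassette starts one notch forward (counter-clockwise) of it
- peg_a (a point): half-way up an upright black finger peg fixed to the wheel (12 mm thick, 40 mm tall above the wheel's face, 80 mm from its axis), at the start 18 degrees counter-clockwise from the pawl about the wheel's axis, seen from above. This point is 20 mm above the wheel's face
- peg_b (a point): half-way up an upright black finger peg fixed to the wheel (12 mm thick, 40 mm tall above the wheel's face, 80 mm from its axis), at the start 90 degrees counter-clockwise from the pawl about the wheel's axis, seen from above. This point is 20 mm above the wheel's face
- peg_c (a point): half-way up an upright black finger peg fixed to the wheel (12 mm thick, 40 mm tall above the wheel's face, 80 mm from its axis), at the start 162 degrees counter-clockwise from the pawl about the wheel's axis, seen from above. This point is 20 mm above the wheel's face
- peg_d (a point): half-way up an upright black finger peg fixed to the wheel (12 mm thick, 40 mm tall above the wheel's face, 80 mm from its axis), at the start 126 degrees clockwise from the pawl about the wheel's axis, seen from above. This point is 20 mm above the wheel's face
- peg_e (a point): half-way up an upright black finger peg fixed to the wheel (12 mm thick, 40 mm tall above the wheel's face, 80 mm from its axis), at the start 54 degrees clockwise from the pawl about the wheel's axis, seen from above. This point is 20 mm above the wheel's face
- dropper: small amber dropper bottle, 28 mm wide, 70 mm tall, standing on the feeder's plate; loose bystander, to be left alone; origin at the centre of its underside
- stain_jar: small clear jar with blue lid, 38 mm wide, 50 mm tall, standing on the feeder's plate; loose bystander, to be left alone; origin at the centre of its underside
- alcohol: white bottle, 76 mm wide, 200 mm tall; loose bystander, to be left alone; origin at the centre of its underside
- gel: white bottle with grey cap, 62 mm wide, 160 mm tall; loose bystander, to be left alone; origin at the centre of its underside
- carton_a: paper carton of slides, 50 x 85 x 85 mm tall; loose bystander, to be left alone; origin at the centre of its underside
- carton_b: paper carton of slides, 50 x 85 x 85 mm tall; loose bystander, to be left alone; origin at the centre of its underside
- marker: black marker pen lying down, 130 mm long, 11 mm thick; loose bystander, to be left alone; origin at the centre of its underside

How it is judged (in metres and radians):
On the way, in this order (a step that is already met when the one before it is completed fails the run):
1. the pawl is lifted, with the wheel still in its first notch (value of joint pawl above 0.5 rad and value of joint wheel between -0.2 and 0.25 rad), for 0.2 s.
2. with the pawl still lifted, the wheel is pushed back into the next notch (value of joint pawl above 0.5 rad and value of joint wheel between -0.735 and -0.52 rad), for 0.2 s.
3. the pawl is down in that notch (value of joint pawl below 0.06 rad and value of joint wheel between -0.735 and -0.52 rad), for 0.2 s.
At the end, for the whole second after the job is handed in: The wheel rests one notch back (joint -0.735 to -0.52 rad) and the pawl is fully down in that notch (joint below 0.06 rad), both at rest (all of step 3 and velocity of joint wheel between -0.05 and 0.05 rad/s and velocity of joint pawl between -0.05 and 0.05 rad/s); the robot touches nothing.
It fails at once if a bystander (bottle, jar, carton or pen) is pushed more than 25 mm, lifted or carried (distance of any of dropper, stain_jar, alcohol, gel, carton_a, carton_b, marker from where it was at the start of the episode above 0.025 m).
It fails at once if a bottle, jar or carton is knocked over (angle between any of dropper, stain_jar, alcohol, gel, carton_a, carton_b's own z axis and vertical above 0.5 rad).
It fails at once if the thumb bar or a peg is gripped between the fingers instead of being pushed (distance between the grasp point and bar below 0.009 m or distance between the grasp point and peg_a below 0.009 m or distance between the grasp point and peg_b below 0.009 m or distance between the grasp point and peg_c below 0.009 m or distance between the grasp point and peg_d below 0.009 m or distance between the grasp point and peg_e below 0.009 m).
It also fails if it takes over 64 s, if anything falls off the work surface, if the arm or the gripper's body presses on something with over 40 N, if the wrist force passes 120 N, or if a joint passes its speed limit or range.

## Working session

There is one attempt and no reset: what is moved stays moved. The work goes in short steps, Python scripts to look and compute and a shell command to move; the robot and the scene stay as the last step left them, time stands still between calls to the robot, and variables do not carry over. Pictures are saved under pics/ and viewed, about 8 in all and at most 12, crops included, and the job is handed in when it is done.

```bash
mkdir -p pics; cat > h.py <<'E'
import numpy as np, cv2
from workcell import bot
def cam(n):
    m=bot.camera_model(n); R=cv2.Rodrigues(np.array(m["rvec"],float))[0]; return m,R,np.array(m["tvec"],float).ravel()
def grab(n,save=None):
    im,d=bot.camera(n)
    if save: cv2.imwrite("pics/"+save,im[:,:,::-1])
    return im,d
def cloud(n,d,mask):
    m,R,t=cam(n); r,c=np.nonzero(mask&(d>0)); z=d[r,c]
    u=(c-m["cx"])/m["fx"]; v=(r-m["cy"])/m["fy"]; x,y=u.copy(),v.copy()
    for _ in range(8):
        k=1+m["k1"]*(x*x+y*y); x,y=u/k,v/k
    return (np.c_[x*z,y*z,z]-t)@R
def proj(n,P):
    m,R,t=cam(n); p=np.atleast_2d(P)@R.T+t; x,y=p[:,0]/p[:,2],p[:,1]/p[:,2]; k=1+m["k1"]*(x*x+y*y)
    return np.c_[m["fx"]*x*k+m["cx"],m["fy"]*y*k+m["cy"]]
E
python3 - <<'E'
from h import *
np.set_printoptions(precision=4,suppress=True)
D={}
for n in("scene","top"): D[n]=grab(n,n+"0.png")
print(bot.get_obs()["ee_pos"],bot.get_obs()["tcp_rot"],bot.get_obs()["opening"])
for n in("scene","top"):
    m,R,t=cam(n); print(n,"campos",-R.T@t)
    for l in("feeder","wheel","pawl","bar","peg_a","dropper","stain_jar","alcohol","gel","carton_a","marker"):
        for g in bot.regions_of(n,l)[:5]:
            P=cloud(n,D[n][1],g["pixels"])
            if len(P): print(n,l,round(g["conf"],2),np.round(g["point"]),len(P),np.median(P,0),P.min(0),P.max(0))
E
```

```text
[0.2079 0.509  0.2307] [-90.0025   0.069   67.7794] 0.0855142489708584
scene campos [1.1854 0.5587 0.8365]
scene feeder 0.82 [231. 276.] 8925 [0.5625 0.0979 0.0487] [ 0.3449 -0.1302 -0.0025] [0.7154 0.2902 0.1452]
scene wheel 0.66 [134. 166.] 709 [ 0.4875 -0.418   0.0625] [ 0.4412 -0.5626  0.0008] [ 0.5047 -0.3948  0.0915]
scene wheel 0.64 [217. 262.] 4451 [0.5628 0.0539 0.0521] [ 0.3824 -0.1046 -0.0006] [0.6632 0.1583 0.0946]
scene wheel 0.46 [257. 325.] 327 [0.5627 0.2466 0.0514] [0.4942 0.2157 0.0121] [0.5734 0.2624 0.0659]
scene pawl 0.55 [217. 319.] 243 [0.4879 0.1751 0.0837] [0.3883 0.1231 0.011 ] [0.5079 0.1971 0.1452]
scene bar 0.83 [218. 316.] 310 [0.4866 0.1713 0.0815] [ 0.3282  0.0803 -0.0014] [0.5085 0.2005 0.1452]
scene bar 0.73 [136. 167.] 714 [ 0.4882 -0.418   0.0625] [ 0.3612 -0.5752 -0.0009] [ 0.5047 -0.3948  0.0915]
scene peg_a 0.57 [220. 261.] 4541 [0.5634 0.0531 0.0521] [ 0.3762 -0.1046 -0.0014] [0.6632 0.1584 0.0946]
scene dropper 0.49 [210. 336.] 203 [0.3911 0.1768 0.0486] [ 0.3076  0.1323 -0.0023] [0.458  0.2009 0.0912]
scene stain_jar 0.72 [256. 324.] 304 [0.5
[... 1814 characters left out ...]
074 0.3581 0.1304] [ 0.5826  0.3329 -0.0025] [0.6948 0.4375 0.2044]
top alcohol 0.63 [199. 222.] 8241 [0.5204 0.072  0.0489] [ 0.3459 -0.1272 -0.0012] [0.7138 0.2801 0.1469]
top gel 0.81 [157. 388.] 613 [ 0.6358 -0.4383  0.1033] [ 0.614  -0.5267 -0.005 ] [ 0.7071 -0.4165  0.1674]
top gel 0.35 [207. 186.] 176 [0.486  0.1699 0.0876] [0.4633 0.131  0.0073] [0.5085 0.2005 0.1469]
top carton_a 0.85 [241. 108.] 689 [0.3844 0.4013 0.0839] [ 0.3527  0.3674 -0.0069] [0.4245 0.4585 0.0931]
top carton_a 0.71 [212. 392.] 677 [ 0.4669 -0.4334  0.0848] [ 0.4394 -0.4867  0.0026] [ 0.5004 -0.3975  0.0922]
top marker 0.48 [210. 114.] 176 [0.492  0.4109 0.0096] [ 0.4268  0.3972 -0.0043] [0.5527 0.4265 0.022 ]
```

```bash
python3 -c "
import cv2,numpy as np
cv2.imwrite('pics/a.png',cv2.resize(cv2.imread('pics/scene0.png'),(800,600)));cv2.imwrite('pics/b.png',cv2.resize(cv2.imread('pics/top0.png'),(800,600)))"
```

```text
(no output)
```

View pics/a.png

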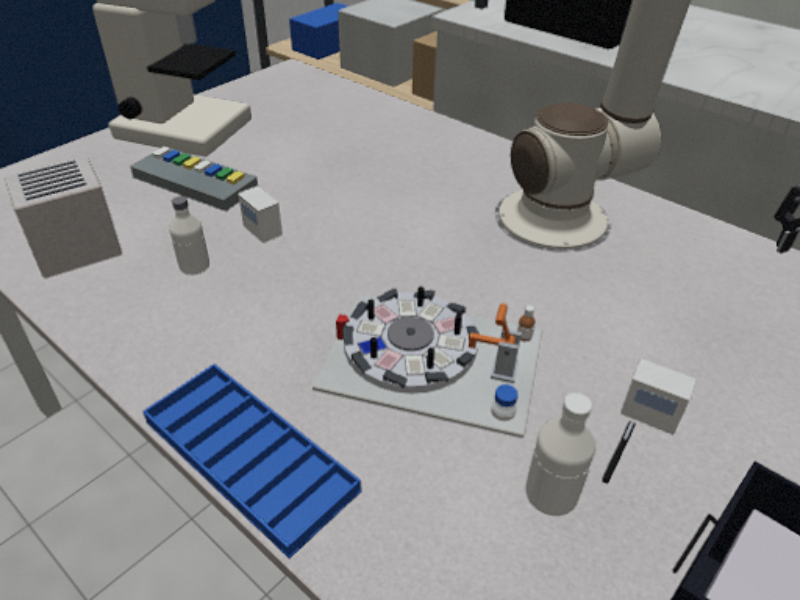

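View pics/b.png

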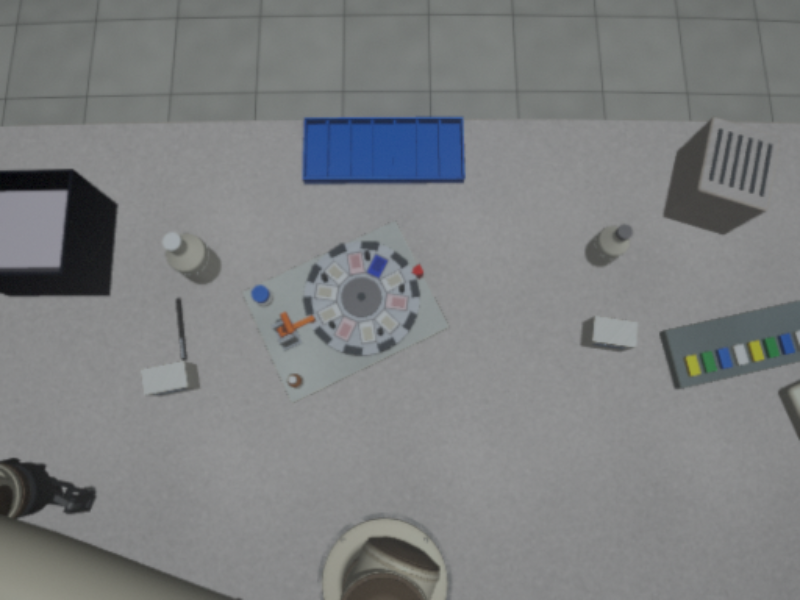

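Both pictures show the feeder in the open. In the scene view (800 px wide), the bar is at (502,315), the hub at (411,332) and the blue cassette at (372,345). The pointer is at (342,327). In the top view, the hub is at (361,297), the bar at (285,325), the jar at (261,295) and the dropper at (294,380). Next I'll fit the feeder frame.

```bash
cat > fit.py <<'E'
from h import *
from scipy.optimize import least_squares
np.set_printoptions(precision=4,suppress=True)
C=[]
for n in("top","scene"):
    im,d=grab(n)
    P=cloud(n,d,np.ones(d.shape,bool)); 
    C.append(P)
    b=P[(P[:,2]>.125)&(P[:,2]<.16)&(np.hypot(P[:,0]-.486,P[:,1]-.17)<.07)]
    print(n,"bar",len(b),b.mean(0),b.min(0),b.max(0))
    g=P[(P[:,2]>.07)&(P[:,2]<.1)&(np.hypot(P[:,0]-.545,P[:,1]-.042)<.1)]
    _,lab,cen=cv2.kmeans(g[:,:2].astype(np.float32),5,None,(3,50,1e-5),10,cv2.KMEANS_PP_CENTERS) 
    def f(p): # cx,cy,yaw: peg angles at start, from feeder +y
        a=np.radians(np.array([18,90,162,-126,-54])+90)+p[2]
        q=p[:2]+.08*np.c_[np.cos(a),np.sin(a)]
        return np.linalg.norm(cen[:,None]-q[None],axis=2).min(1)
    s=min((least_squares(f,[.548,.044,np.radians(y)]) for y in (10,18,26,34)),key=lambda s:s.cost)
    print(n,"pegs",cen,np.bincount(lab.ravel()),"fit",s.x[:2],np.degrees(s.x[2]),s.fun)
    pl=P[(abs(P[:,2]-.012)<.004)&(np.hypot(P[:,0]-.53,P[:,1]-.09)<.25)]
    m=cv2.minAreaRect(pl[:,:2].astype(np.float32)); print("plate",m)
    w=P[(abs(P[:,2]-.058)<.003)&(np.hypot(P[:,0]-.548,P[:,1]-.044)<.05)]; print("cap",len(w),w.mean(0),(w.min(0)+w.max(0))/2)
E
python3 fit.py
```

```text
top bar 72 [0.4824 0.1727 0.1413] [0.463  0.1592 0.1352] [0.5031 0.1852 0.148 ]
top pegs [[ 0.5804  0.1128]
 [ 0.4746  0.0052]
 [ 0.6243  0.03  ]
 [ 0.4895  0.1012]
 [ 0.5586 -0.0366]] [19 17 19 18 18] fit [0.5455 0.0425] 27.08538420499759 [0.0016 0.001  0.0003 0.0023 0.0005]
plate ((0.527698278427124, 0.07879108190536499), (0.44646546244621277, 0.46559658646583557), 14.33425521850586)
cap 389 [0.546  0.0423 0.0582] [0.5495 0.0428 0.058 ]
scene bar 79 [0.4878 0.1767 0.1391] [0.4662 0.1624 0.125 ] [0.5053 0.1876 0.1439]
scene pegs [[ 0.584   0.1165]
 [ 0.5622 -0.0337]
 [ 0.4916  0.1001]
 [ 0.6277  0.0336]
 [ 0.4784  0.0078]] [38 36 39 41 35] fit [0.5488 0.0449] 27.845047287454697 [0.0002 0.0003 0.0005 0.0003 0.0005]
plate ((0.5735083222389221, 0.10022829473018646), (0.3509601056575775, 0.35071492195129395), 25.828798294067383)
cap 452 [0.5489 0.0446 0.0584] [0.5477 0.0436 0.058 ]
```

Hub is at about (0.547, 0.0435). Feeder yaw is about 25.5° and the wheel joint about +0.03. The bar sits 0.146 m from the axis, as specified. I'll move above the wheel side of the bar with fingers shut and yaw 25.5°.

```bash
python3 -m jog '[[1,1.17,-1.46,0,0,0,-0.85],[1,2.33,-2.93,0,0,0,-1.69],[1,3.5,-4.39,0,0,0,-2.54],[1,4.66,-5.86,0,0,0,-3.38],[1,5.83,-7.32,0,0,0,-4.23]]' 20
python3 -m jog '[[1,1.17,-1.46,0,0,0,-0.85],[1,2.33,-2.93,0,0,0,-1.69],[1,3.5,-4.39,0,0,0,-2.54],[1,4.66,-5.86,0,0,0,-3.38],[1,5.83,-7.32,0,0,0,-4.23]]'
python3 -m jog '[[1,0,0,0,0,0,0],[1,0,0,0,0,0,0]]'
```

```text
time: 1.8
ee_pos: [0.3545, 0.3246, 0.2315]
tcp_rot: [-90.0, -0.0, 46.5]
wrist_force: [0.4, 0.4, -0.6]
opening: 0.0122
time: 2.3
ee_pos: [0.5004, 0.1414, 0.2315]
tcp_rot: [-90.0, -0.0, 25.3]
wrist_force: [0.1, 1.2, -0.5]
opening: -0.0003
time: 2.5
ee_pos: [0.4998, 0.1423, 0.231]
tcp_rot: [-90.0, 0.0, 25.4]
wrist_force: [-0.3, -0.1, -1.3]
opening: -0.0001
```

```bash
python3 -m jog '[[1,0,0,-1.5,0,0,0],[1,0,0,-3,0,0,0],[1,0,0,-4.3,0,0,0],[1,0,0,-4.3,0,0,0],[1,0,0,-4.3,0,0,0]]'
python3 - <<'E'
from h import *
a=[]
for n in("scene","top"):
    im,_=grab(n); u,v=proj(n,[[.49,.16,.1]])[0].astype(int); c=im[v-50:v+50,u-65:u+65,::-1]; a.append(cv2.resize(c,None,fx=4,fy=4,interpolation=2))
cv2.imwrite("pics/c.png",cv2.resize(np.vstack(a),None,fx=.72,fy=.72))
E
```

```text
time: 3.0
ee_pos: [0.4989, 0.1441, 0.1247]
tcp_rot: [-90.0, 0.0, 25.6]
wrist_force: [-0.7, -0.5, 0.9]
opening: -0.0002
```

View pics/c.png

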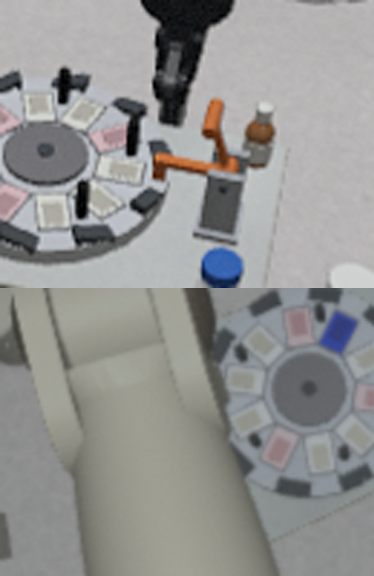

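The scene crop shows the shut fingertips at (170,118), on the wheel side of the bar at (213,118) and clear of the pegs. The arm hides this area in the top view. Next I'll push outward by about 52 mm.

```bash
python3 -m jog '[[1,-0.18,0.38,0,0,0,0],[1,-0.36,0.75,0,0,0,0],[1,-0.54,1.13,0,0,0,0],[1,-0.72,1.5,0,0,0,0],[1,-0.9,1.88,0,0,0,0]]'
python3 -m jog '[[1,0,0,0,0,0,0],[1,0,0,0,0,0,0]]'
cat > st.py <<'E'
# feeder-frame report: bar position, wheel angle from pegs (scene view)
from h import *
np.set_printoptions(precision=4,suppress=True)
H=np.array([.5488,.0449]); Y=np.radians(25.3); ex=np.array([np.cos(Y),np.sin(Y)]); ey=np.array([-np.sin(Y),np.cos(Y)])
im,d=grab("scene"); P=cloud("scene",d,np.ones(d.shape,bool))
hsv=cv2.cvtColor(im,cv2.COLOR_RGB2HSV); o=((hsv[:,:,0]>5)&(hsv[:,:,0]<18)&(hsv[:,:,1]>150)).astype(bool)
B=cloud("scene",d,o); q=np.c_[(B[:,:2]-H)@ex,(B[:,:2]-H)@ey,B[:,2]]
k=(abs(q[:,0])<.04)&(q[:,1]>.02)&(q[:,1]<.23); q=q[k]; b=q[q[:,2]>.122]
print("bar feeder xyz",len(b),b.mean(0) if len(b) else None, "nose end",[(q[q[:,1]<.125]).mean(0) if (q[:,1]<.125).any() else None])
r=np.hypot(*(P[:,:2]-H).T); g=P[(P[:,2]>.066)&(P[:,2]<.095)&(r>.065)&(r<.095)]
a=np.degrees(np.arctan2(g[:,1]-H[1],g[:,0]-H[0]))-90-25.3
e=(a-18+36)%72-36; h,bn=np.histogram(e,24,(-36,36)); print("peg residues mod72",list(zip(bn[:-1],h)))
print("TCP feeder",[(np.array(bot.get_obs()["ee_pos"][:2])-H)@v for v in(ex,ey)],bot.get_obs()["wrist_force"])
E
python3 st.py
```

```text
time: 3.6
ee_pos: [0.4765, 0.1912, 0.1239]
tcp_rot: [-90.0, -0.0, 25.5]
wrist_force: [0.3, 0.4, 0.1]
opening: -0.0002
time: 3.8
ee_pos: [0.4768, 0.1905, 0.1238]
tcp_rot: [-90.0, 0.0, 25.5]
wrist_force: [0.5, 0.1, 0.6]
opening: 0.0003
bar feeder xyz 71 [0.0004 0.1832 0.1399] nose end [array([-0.0005,  0.1122,  0.1096])]
peg residues mod72 [(np.float64(-36.0), np.int64(0)), (np.float64(-33.0), np.int64(0)), (np.float64(-30.0), np.int64(0)), (np.float64(-27.0), np.int64(0)), (np.float64(-24.0), np.int64(0)), (np.float64(-21.0), np.int64(0)), (np.float64(-18.0), np.int64(0)), (np.float64(-15.0), np.int64(0)), (np.float64(-12.0), np.int64(0)), (np.float64(-9.0), np.int64(0)), (np.float64(-6.0), np.int64(0)), (np.float64(-3.0), np.int64(34)), (np.float64(0.0), np.int64(86)), (np.float64(3.0), np.int64(79)), (np.float64(6.0), np.int64(13)), (np.float64(9.0), np.int64(1)), (np.float64(12.0), np.int64(0)), (np.float64(15.0), np.int64(0)), (np.float64(18.0), np.int64(0)), (np.float64(21.0), np.int64(0)), (np.float64(24.0), np.int64(0)), (np.float64(27.0), np.int64(0)), (np.float64(30.0), np.int64(0)), (np.float64(33.0), np.int64(0))]
TCP feeder [np.float64(-0.002882315060863615), np.float64(0.16205834491857393)] [ 0.4004 -1.322  -0.0771]
```

The bar is at 183 mm with the nose up, so the pawl is on its stop. I'll retreat, rise and go to the counter-clockwise side of peg_b.

```bash
python3 -m jog '[[1,0.26,-0.54,0,0,0,0],[1,0.26,-0.54,1,0,0,0],[1,0.26,-0.54,2,0,0,0],[1,0.26,-0.54,3,0,0,0],[1,0.26,-0.54,3,0,0,0]]'
python3 -m jog '[[1,0.06,-1.6,0,0,0,0.1],[1,0.12,-3.2,0,0,0,0.2],[1,0.18,-4.8,0,0,0,0.3],[1,0.25,-6.4,0,0,0,0.4],[1,0.32,-7.96,0,0,0,0.4]]'
python3 -m jog '[[1,0,0,0,0,0,0],[1,0,0,0,0,0,0]]'; python3 st.py | grep -v resid
```

```text
time: 4.35
ee_pos: [0.4851, 0.1759, 0.2022]
tcp_rot: [-90.0, -0.3, 25.4]
wrist_force: [0.3, 0.2, 0.0]
opening: -0.0003
time: 4.85
ee_pos: [0.4912, -0.0249, 0.1982]
tcp_rot: [-90.0, 0.0, 27.5]
wrist_force: [1.0, -0.2, -0.1]
opening: -0.0
time: 5.05
ee_pos: [0.4913, -0.0237, 0.1982]
tcp_rot: [-90.0, 0.0, 27.3]
wrist_force: [0.1, -0.6, -0.3]
opening: -0.0
bar feeder xyz 71 [0.0003 0.1832 0.1398] nose end [array([-0.0007,  0.1122,  0.1094])]
TCP feeder [np.float64(-0.08086382664565343), np.float64(-0.036650077794625875)] [-0.6797  0.1053  0.2818]
```

```bash
python3 -m jog '[[1,0,0,-1.7,0,0,0],[1,0,0,-3.4,0,0,0],[1,0,0,-5.04,0,0,0],[1,0,0,-5.04,0,0,0],[1,0,0,-5.04,0,0,0]]'
python3 -m jog '[[1,-0.29,0.6,0,0,0,0],[1,-0.45,0.83,0,0,0,-1],[1,-0.6,1.05,0,0,0,-1.94],[1,-0.73,1.31,0,0,0,-2.94],[1,-0.85,1.57,0,0,0,-3.94]]'
python3 -m jog '[[1,-0.08,0.28,0,0,0,-1],[1,-0.15,0.55,0,0,0,-2],[1,-0.17,0.8,0,0,0,-2.9],[1,-0.19,1.04,0,0,0,-3.72],[1,-0.19,1.04,0,0,0,-3.72]]'
python3 - <<'E'
from h import *
im,_=grab("scene"); u,v=proj("scene",[[.53,.07,.06]])[0].astype(int); c=im[v-70:v+70,u-95:u+95,::-1]; cv2.imwrite("pics/d.png",cv2.resize(c,None,fx=4,fy=4,interpolation=2))
E
python3 st.py
```

```text
time: 5.6
ee_pos: [0.4913, -0.0216, 0.0735]
tcp_rot: [-90.0, 0.0, 27.6]
wrist_force: [0.3, 0.6, 1.1]
opening: 0.0001
time: 6.1
ee_pos: [0.472, 0.0175, 0.0763]
tcp_rot: [-90.0, -0.3, 7.6]
wrist_force: [1.4, -0.8, -0.2]
opening: -0.0002
time: 6.6
ee_pos: [0.467, 0.0438, 0.0759]
tcp_rot: [-89.9, -0.2, -10.8]
wrist_force: [1.1, 0.4, -0.1]
opening: 0.0002
bar feeder xyz 69 [0.0007 0.1831 0.1399] nose end [array([-0.0008,  0.1124,  0.1096])]
peg residues mod72 [(np.float64(-36.0), np.int64(8)), (np.float64(-33.0), np.int64(16)), (np.float64(-30.0), np.int64(10)), (np.float64(-27.0), np.int64(7)), (np.float64(-24.0), np.int64(3)), (np.float64(-21.0), np.int64(3)), (np.float64(-18.0), np.int64(0)), (np.float64(-15.0), np.int64(0)), (np.float64(-12.0), np.int64(0)), (np.float64(-9.0), np.int64(0)), (np.float64(-6.0), np.int64(0)), (np.float64(-3.0), np.int64(0)), (np.float64(0.0), np.int64(0)), (np.float64(3.0), np.int64(0)), (np.float64(6.0), np.int64(0)), (np.float64(9.0), np.int64(0)), (np.float64(12.0), np.int64(0)), (np.float64(15.0), np.int64(0)), (np.float64(18.0), np.int64(0)), (np.float64(21.0), np.int64(0)), (np.float64(24.0), np.int64(0)), (np.float64(27.0), np.int64(24)), (np.float64(30.0), np.int64(101)), (np.float64(33.0), np.int64(78))]
TCP feeder [np.float64(-0.07505856808945317), np.float64(0.03364010012782085)] [ 0.2263 -1.0065  0.0442]
```

View pics/d.png

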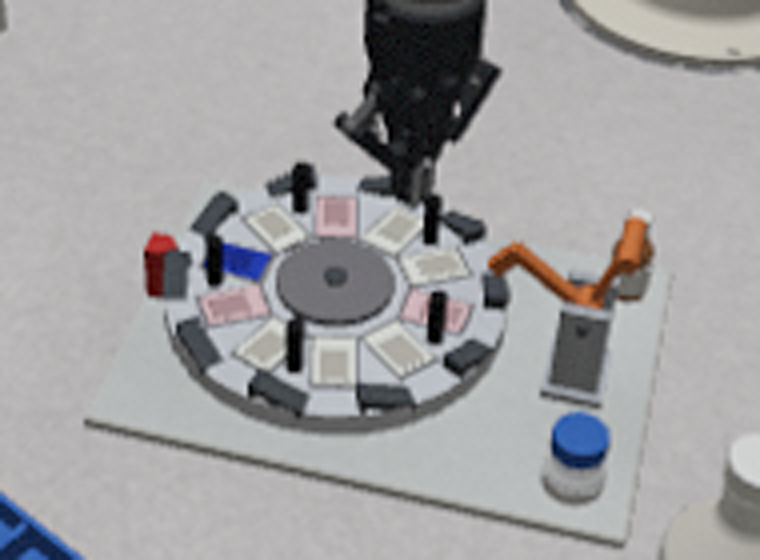

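The wheel has turned. The blue cassette at (238,260) now faces the red pointer at (160,265), and the pawl is still up. I'll back off the peg, rise and measure the wheel angle from the pegs.

```bash
python3 -m jog '[[1,0,-0.6,0,0,0,0],[1,0,-1,0,0,0,0],[1,0,-1,1.8,0,0,0],[1,0,-1,3.6,0,0,0],[1,0,-1,5,0,0,0]]'
python3 -m jog '[[1,-1.5,-1,0,0,0,0],[1,-1.5,-1,0,0,0,0]]'
cat > pg.py <<'E'
from h import *
from scipy.optimize import least_squares
for n in("scene","top"):
    im,d=grab(n); P=cloud(n,d,np.ones(d.shape,bool))
    H=np.array([.5488,.0449] if n=="scene" else [.5455,.0425]); r=np.hypot(*(P[:,:2]-H).T)
    g=P[(P[:,2]>.07)&(P[:,2]<.1)&(r<.1)]
    _,lab,cen=cv2.kmeans(g[:,:2].astype(np.float32),5,None,(3,50,1e-5),10,cv2.KMEANS_PP_CENTERS)
    a=np.degrees(np.arctan2(*(cen-H).T[::-1]))-90-18-(27.85 if n=="scene" else 27.1)
    print(n,"turn since start, deg mod 72:",np.round((a%72)-72,1),np.bincount(lab.ravel()),np.linalg.norm(cen-H,axis=1).round(3))
E
python3 pg.py; python3 st.py|grep -v resid
```

```text
time: 7.2
ee_pos: [0.4657, 0.0174, 0.2009]
tcp_rot: [-90.0, -0.1, -10.8]
wrist_force: [1.6, 0.5, -0.0]
opening: -0.0001
time: 7.4
ee_pos: [0.4263, -0.0087, 0.1999]
tcp_rot: [-90.0, -0.1, -10.8]
wrist_force: [0.7, -0.2, 0.2]
opening: -0.0001
scene turn since start, deg mod 72: [-42.1 -41.2 -41.9 -41.6 -42. ] [37 43 34 36 35] [0.08 0.08 0.08 0.08 0.08]
top turn since start, deg mod 72: [-42.8 -38.8 -44.4 -39.  -41.5] [5 4 2 2 3] [0.076 0.077 0.082 0.081 0.083]
bar feeder xyz 71 [-0.0001  0.1832  0.1396] nose end [array([-0.0011,  0.1124,  0.1094])]
TCP feeder [np.float64(-0.13132302594918954), np.float64(0.004286359728078214)] [-0.2643 -0.5204 -0.3061]
```

The wheel has turned about −41.8° since the start, so the joint is near −0.68. That's in range but close to the back of the notch, so I'll nudge it forward about 3° from the other side of peg_b.

```bash
python3 -m jog '[[1,0.65,1.42,0,0,0,0],[1,1.3,2.85,0,0,0,0],[1,1.95,4.27,0,0,0,0],[1,1.95,4.27,0,0,0,0],[1,1.95,4.27,0,0,0,0]]'
python3 -m jog '[[1,0,0,-1.7,0,0,0],[1,0,0,-3.4,0,0,0],[1,0,0,-5,0,0,0],[1,0,0,-5,0,0,0],[1,0,0,-5,0,0,0]]'
python3 -m jog '[[1,-0.04,-0.3,0,0,0,0],[1,-0.08,-0.6,0,0,0,0],[1,-0.11,-0.75,0,0,0,0],[1,-0.13,-0.9,0,0,0,0],[1,-0.13,-0.9,0,0,0,0]]'
python3 -m jog '[[1,0.08,0.6,0,0,0,0],[1,0.08,0.6,1,0,0,0],[1,0.08,0.6,2.5,0,0,0],[1,0.08,0.6,4,0,0,0],[1,0.08,0.6,5,0,0,0]]'
python3 pg.py; python3 st.py|grep -v resid
```

```text
time: 8.05
ee_pos: [0.4769, 0.1006, 0.1969]
tcp_rot: [-90.0, 0.1, -10.7]
wrist_force: [-0.4, 0.7, -0.2]
opening: 0.0001
time: 8.55
ee_pos: [0.4766, 0.0991, 0.0736]
tcp_rot: [-90.0, 0.0, -10.9]
wrist_force: [-0.1, -0.1, 0.2]
opening: 0.0002
time: 9.05
ee_pos: [0.4736, 0.0767, 0.0732]
tcp_rot: [-90.0, -0.0, -10.9]
wrist_force: [0.1, -0.6, -0.2]
opening: -0.0001
time: 9.55
ee_pos: [0.4759, 0.0932, 0.2004]
tcp_rot: [-89.9, -0.1, -10.8]
wrist_force: [0.8, -0.0, -0.3]
opening: -0.0001
scene turn since start, deg mod 72: [-39.4 -39.8 -39.7 -39.3 -38.9] [34 39 37 39 40] [0.08 0.08 0.08 0.08 0.08]
top turn since start, deg mod 72: [-40.7 -37.  -36.6 -40.8 -36.9] [10  6  8 10  8] [0.082 0.083 0.079 0.078 0.079]
bar feeder xyz 70 [0.0003 0.1831 0.14  ] nose end [array([-0.0008,  0.1122,  0.1093])]
TCP feeder [np.float64(-0.04487019338999345), np.float64(0.07461420270728257)] [ 0.132  -0.2061 -0.6403]
```

The wheel is at about −0.644, near the middle of the notch. Now I'll go over the bar to its outer side with yaw 25.5° and descend.

```bash
python3 -m jog '[[1,-0.18,1.16,0,0,0,1.45],[1,-0.35,2.32,0,0,0,2.9],[1,-0.53,3.49,0,0,0,4.36],[1,-0.7,4.65,0,0,0,5.81],[1,-0.88,5.81,0,0,0,7.26]]'
python3 -m jog '[[1,0,0,0,0,0,0],[1,0,0,-1.5,0,0,0],[1,0,0,-3.05,0,0,0],[1,0,0,-3.05,0,0,0],[1,0,0,-3.05,0,0,0]]'
python3 st.py|grep -v resid
```

```text
time: 10.2
ee_pos: [0.4527, 0.2389, 0.1963]
tcp_rot: [-90.0, 0.1, 25.8]
wrist_force: [1.1, 0.0, 0.7]
opening: -0.0
time: 10.7
ee_pos: [0.453, 0.237, 0.1214]
tcp_rot: [-90.0, 0.1, 25.4]
wrist_force: [0.4, -0.2, 0.6]
opening: -0.0002
bar feeder xyz 71 [0.0005 0.1832 0.14  ] nose end [array([-0.0004,  0.1114,  0.1083])]
TCP feeder [np.float64(-0.0036124098470170815), np.float64(0.21466983942775872)] [ 0.3069 -1.1939 -0.0203]
```

```bash
python3 -m jog '[[1,0.16,-0.33,0,0,0,0],[1,0.32,-0.67,0,0,0,0],[1,0.48,-1,0,0,0,0],[1,0.64,-1.33,0,0,0,0],[1,0.79,-1.64,0,0,0,0]]'
python3 -m jog '[[1,0,0,0,0,0,0],[1,0,0,0,0,0,0]]'
python3 st.py|grep -v resid
```

```text
time: 11.25
ee_pos: [0.4738, 0.1954, 0.1218]
tcp_rot: [-90.0, -0.0, 25.4]
wrist_force: [-0.5, -0.3, 0.2]
opening: 0.0001
time: 11.45
ee_pos: [0.4733, 0.1961, 0.1215]
tcp_rot: [-90.0, 0.0, 25.4]
wrist_force: [0.0, -0.7, 0.6]
opening: 0.0002
bar feeder xyz 63 [0.0003 0.1446 0.1402] nose end [array([-0.0019,  0.1092,  0.0745])]
TCP feeder [np.float64(-0.003599857057017457), np.float64(0.1692568405748874)] [-0.4971 -0.1417  0.1904]
```

The bar is back at about 145 mm, so the pawl is down. I'll retreat and check.

```bash
python3 -m jog '[[1,-0.3,0.6,0,0,0,0],[1,-0.6,1.2,0,0,0,0],[1,-0.6,1.2,1.5,0,0,0],[1,-0.6,1.2,3,0,0,0],[1,-0.6,1.2,4.4,0,0,0]]'
python3 -m jog '[[1,-1,1.5,0,0,0,0],[1,-2,2,0,0,0,0],[1,-2,2,0,0,0,0],[1,-2,2,0,0,0,0],[1,-2,2,0,0,0,0]]'
python3 pg.py;python3 st.py|grep -v resid
python3 - <<'E'
from h import *
im,_=grab("scene"); u,v=proj("scene",[[.53,.09,.06]])[0].astype(int); c=im[v-70:v+70,u-95:u+95,::-1]; cv2.imwrite("pics/e.png",cv2.resize(c,None,fx=4,fy=4,interpolation=2))
m=np.abs(im.astype(int)-cv2.imread("pics/scene0.png")[:,:,::-1]).sum(2)>120
a=proj("scene",[[.391,.177,.05],[.5625,.2477,.05],[.6438,.38,.12],[.659,-.43,.08],[.406,.418,.07],[.488,-.418,.06],[.496,.412,.01]]).astype(int)
print("changed px near bystanders",[int(m[y-12:y+12,x-10:x+10].sum()) for x,y in a])
E
```

```text
time: 12.0
ee_pos: [0.4577, 0.2269, 0.233]
tcp_rot: [-90.0, 0.0, 25.5]
wrist_force: [1.3, 1.3, -0.3]
opening: -0.0001
time: 12.5
ee_pos: [0.4085, 0.2763, 0.2314]
tcp_rot: [-90.0, 0.0, 25.5]
wrist_force: [0.1, 0.6, -0.9]
opening: 0.0002
scene turn since start, deg mod 72: [-39.5 -39.7 -39.6 -40.  -39.2] [41 36 37 40 40] [0.079 0.08  0.08  0.08  0.08 ]
top turn since start, deg mod 72: [-36.2 -39.2 -39.2 -39.  -38.1] [21 15 18 18 15] [0.08  0.08  0.079 0.08  0.08 ]
bar feeder xyz 61 [0.0012 0.1444 0.1404] nose end [array([-0.0016,  0.1084,  0.0745])]
TCP feeder [np.float64(-0.027921304932850895), np.float64(0.2688191720904531)] [0.6659 0.2079 0.7682]
changed px near bystanders [0, 0, 0, 0, 0, 0, 0]
```

View pics/e.png

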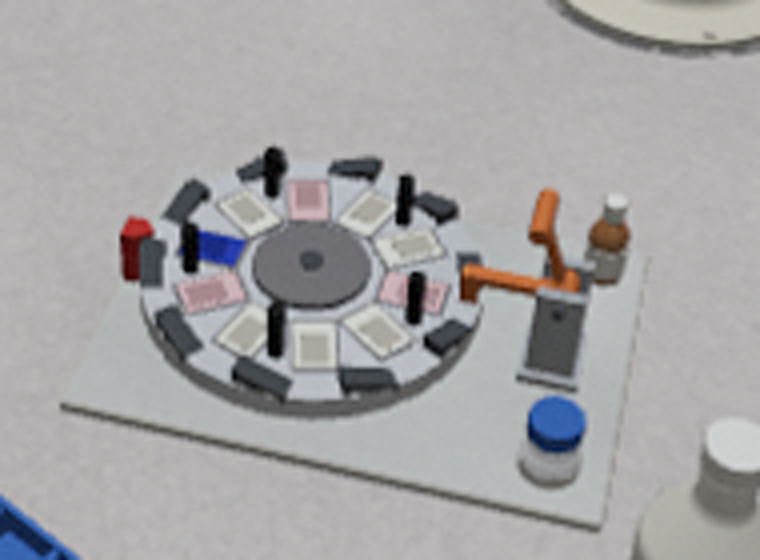

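The picture shows the blue cassette (218,247) at the pointer, the nose (468,282) down between teeth, and the dropper and jar still standing. As a last check I'll compare the pawl's orange pixels with the start picture, where the joint was 0.

```bash
python3 - <<'E'
from h import *
def o(im):
    h=cv2.cvtColor(im,cv2.COLOR_RGB2HSV); m=(h[:,:,0]>5)&(h[:,:,0]<18)&(h[:,:,1]>150); m[:, :295]=0; m[:,334:]=0; m[:190]=0; m[230:]=0
    r,c=np.nonzero(m); t=r<207; l=c<312
    return len(r),(r[t].mean(),c[t].mean()),(r[l].mean(),c[l].mean()),m
a=o(cv2.imread("pics/scene0.png")[:,:,::-1].copy()); b=o(grab("scene")[0]); print(a[:3],b[:3],(a[3]^b[3]).sum())
E
```

```text
(198, (np.float64(200.91525423728814), np.float64(320.8305084745763)), (np.float64(216.71666666666667), np.float64(304.71666666666664))) (200, (np.float64(201.0), np.float64(321.03333333333336)), (np.float64(216.796875), np.float64(304.484375))) 10
```

The pawl's pixels match the start picture to about 0.2 px, so the pawl is fully down. I'm handing the job in.

```bash
python3 -c "
from workcell import bot; print(bot.job_done())"
```

```text
the job is handed in; nothing more can be done
None
```

The wheel is one notch back with the pawl fully down, and I handed the job in at about 13 s of the 64 s limit. With the fingers shut, I pushed the thumb bar out to its stop and turned the wheel back with peg_b. The wheel went about 3° too far, so I nudged it forward about 2° from the other side of the peg. I then tipped the pawl down from outside and moved the arm clear.

Last checks:
- **Wheel:** it turned −39.6° from a start of about +2.5°, so the joint is at about −0.65 rad (allowed −0.735 to −0.52). The top camera's peg readings scattered more, from −36° to −39°, but still fell in range.
- **Blue cassette:** it is at the red pointer in the last picture.
- **Pawl:** its orange pixels match the start picture to about 0.2 px, so it is fully down in the notch.
- **Bystanders:** no pixels changed near any of the bottles, jar, cartons or pen.
- **Contact:** the gripper was well clear of everything, with wrist force near zero.

No check failed. Handing in returned no verdict.

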